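Book a parcel out at the packing bench

ROBOT

A 6-joint arm with a two-finger parallel gripper is mounted at the origin on the work surface. World frame = base frame: x ahead of the robot, y to its left, z up, the work surface at z = 0. Lengths are in m, angles in rad, forces in N, time in s.
With the tool pointing down it reaches from about 0.375 to 0.825 m from the base axis. Payload 5.5 kg.
Tool frame: the origin (TCP) lies at the centre of the arm's flange, where the gripper is bolted on; the fingertips stand 173 mm ahead of it and the grasp point (between the pads) lies robot.grip_depth ahead of it (robot.grip_depth is the distance from the TCP to the grasp point, in m); x points along the fingers, y is the direction in which the jaws open and shut, and the axes are right-handed (so a half turn about x gives the same grasp; the last joint's range is limited). The gripper opens to 85 mm and grips with 20 to 120 N. Pads are 22 mm wide; open, the fingers measure 114 mm over their backs; the gripper's body (76 mm by 85 mm) begins 54 mm behind the grasp point. The pads swing forward as they close: fully open they stand 13 mm farther back than shut.
Start: joints at [-1.333, 0.314, -0.047, 1.21, 0, 1.571], TCP at [0.141, -0.583, 0.405] pointing down, gripper open.
Joint ranges: [-2.67, 2.67], [-0.69, 1.73], [-1.03, 1.25], [-2.08, 2.16], [-1.42, 1.45], [-3.14, 3.14]. Speed limits (rad/s): [2.39, 2.39, 3.01, 3.14, 3.14, 3.14].

INTERFACE

Orientations are given as a rotation vector (axis times angle).
In Python, from station import robot gives the robot as it stands.
- The arm moves only by the shell command python3 -m inch 'ROWS' [OPENING]. ROWS is JSON, a list of rows, each a list of 2 entries, a list of its own where there are three numbers: the shift along the tool's x, y, z as a fraction of full scale, then the turn about the tool's x as a fraction of full scale. A call has 1 to 20 rows; each row shifts and turns the commanded pose from where the row before left it, along the tool's axes as they then stand; what a row does not reach is not made up. Full scale, the value 1, is 25 mm for a shift and 5 degrees for a turn. A row lasts 1/12 s, in which the tool goes at most 41.7 mm and 7.16 degrees, less where a joint would pass 70% of its speed; a pose out of reach is approached as far as the arm can. A call with a number of a shift or a turn outside -1 to 1 is refused whole. A call with a gripper value outside its range is refused whole. OPENING is the gripper command: -1 is shut, 1 is fully open, values between are in proportion, set as the call begins (- or left out, the last holds). The fingers move at their own pace and stop on an object; the grip force is fixed at half the most. Time passes only in rows, so rows that do not move let the fingers close. It gives the time, the measured TCP pose, the force and the opening at its end, in the units of the state.
- robot.state(): the state, without advancing time (a new reading comes with each control period).
- robot.read_camera(name): name is "side" or "top" or "wrist"; returns the picture (480x640x3 uint8, red, green, blue); there is no depth.
- robot.camera_params(name): a dict with "K" (3x3 intrinsics, pixels), "origin" and "attitude" of the camera in the world; the wrist camera has in their place "hand_eye" (4x4, takes a point from camera to tool coordinates, whose origin is the TCP and whose axes are the tool frame's). Camera axes: x right, y down, z forward; pixel columns grow to the right and rows downward; lengths in m; the calibration is good to about 2 mm. A picture is of the moment at which its call begins: read the wrist's pose just before it. camera_params takes no time and is no camera call.
- robot.close_job(): hands the job in, once; it reports no verdict.
Trained networks look in the newest picture that a camera, given by its name, has taken for a name from the list of things; names that differ only in an ending like _2 or _b are one class to them, and where a whole thing is asked for, a point or a joint stands for the part that bears it (a point fixed in the world has none). Each returns a list of dicts, best first, with "conf" (0 to 1); they miss things now and then, are a little off and sometimes report something else, mostly with a low value. They report only what shows in the picture. A call takes as long as a camera call.
- robot.boxes_of(camera, query): "location" ([column, row] in pixels, amid what is visible of it).
- robot.regions_of(camera, query): "mask" (480x640 bool, what is visible of it) and "location" ([column, row] in pixels, amid what is visible of it).
The state is a dict: "time": time; "q": joint angles; "qd": joint speeds; "tau": joint torques, N m; "position": TCP position; "tcp_rot": TCP orientation; "wrist_force": force on the tool from outside, world axes, zero at the start; "wrist_torque": the same for the moment, N m; "opening": opening from 0.0 (shut) to 1.0 (fully open).
Only numpy, scipy, OpenCV 4.12 (cv2) and the standard library are available. Lean on these libraries where they do the work, as an engineer would, in place of code of your own. Each camera call takes 0.05 s, during which the arm holds its last target.

TASK

Book out the parcel that stands on the scale by pressing with the fingertips, in this order: press the raised half of the rocker fully down to switch the scale on, press the long bar key fully down so that it stays down, press the round key fully down and let it come up again, then press the knob of the hand stamp fully down on its slip and let it rise. Leave the square key alone, and do not lift, shove or tip the stamp or disturb the other things on the bench.

Things in the scene. Friction and masses are not known exactly. Their poses are not given: they have to be found in the camera images.
- switch_box: Fixed grey switch box of the scale, 110 x 60 x 35 mm high; origin at the centre of its underside. On it an off-white rocker paddle 70 x 34 mm, hinged across its middle, 47 mm above the table. The half with a small black dot stands raised, the other half is down.
- rocker_raised (a point): Point on top of the rocker's raised half (at the dot), 24 mm from the hinge line, about 56 mm above the table; sinks 9.5 mm when that half is pressed fully down. x runs along the paddle from the raised half to the other half (tilting with it), y along the hinge line.
- console: Fixed grey console, 130 x 230 mm, 40 mm high; origin at the centre of its underside. Three off-white keys in a row along its y, 66 mm apart, on 58 mm square black modules; keys stand 13 mm proud of the modules. The order of the keys changes from start to start.
- rocker (a joint): Rocker angle in rad: 0 = off (marked half fully raised), 0.4 = on (marked half fully down). About 2 to 4 N on the marked half moves it, and it stays where it is left.
- bar_key_top (a point): Long bar-shaped off-white key, 18 x 50 mm, 50 mm along its y, on the console: the weight-hold key. Top about 61 mm above the table. This point: middle of the key's top; x, y parallel to the console's edges, z up.
- bar_key (a joint): Depth of the bar key in m: 0 = up, 0.006 = fully down. It takes about 3 N and stays down where it is pushed.
- round_key_top (a point): Round off-white key, diameter 28 mm, on the same console: the print key. Top about 61 mm above the table. This point: middle of the key's top; x, y parallel to the console's edges, z up.
- round_key (a joint): Depth of the round key in m: 0 = up, 0.006 = fully down. Springs back; 5 N takes it fully down.
- square_key_top (a point): Square off-white key, 26 x 26 mm, on the same console: not wanted, leave it alone. Top about 61 mm above the table. This point: middle of the key's top; x, y parallel to the console's edges, z up.
- square_key (a joint): Depth of the square key in m: 0 = up, 0.006 = fully down. Springs back.
- stamp_top (a point): Top middle of the knob of a self-inking hand stamp standing loose on the paper slip on a clipboard. Black body 44 x 66 mm, 45 mm high (about 210 g in all); rounded light grey knob 36 x 52 mm, its top 78 mm above the clipboard's top face (84 mm above the table). x and y axes along the 44 mm and 66 mm sides.
- stamp_knob (a joint): Depth of the stamp's knob in m: 0 = up, 0.010 = fully down (the print is made). Springs back; 7 N takes it fully down.
- stamp_foot (a point): Centre of the underside of the stamp, on the clipboard's top face when it stands; z up.
- board: Clipboard with the paper slip, fixed, 210 x 150 mm, 6 mm thick; origin at the centre of its underside.
- parcel_mid (a point): Bystander, not to be disturbed: closed cardboard parcel 200 x 260 x 120 standing on the black bench scale at the robot's left (mm). This point is its centre, half-way up.
- tape_roll_mid (a point): Bystander, not to be disturbed: brown tape roll lying flat, diameter 100, 48 high (mm). This point is its centre, half-way up.
- tape_measure_mid (a point): Bystander, not to be disturbed: grey tape measure, 62 x 66 x 34 (mm). This point is its centre, half-way up.
- marker_mid (a point): Bystander, not to be disturbed: white marker pen with black cap, 130 long, 16 thick, lying (along its x) (mm). This point is its centre, half-way up.
- cup_mid (a point): Bystander, not to be disturbed: white cup, diameter 84, 120 high (mm). This point is its centre, half-way up.
- dispenser_mid (a point): Bystander, not to be disturbed: black desk tape dispenser, 70 x 170 x 107 high (mm). This point is its centre, half-way up.
- label_roll_mid (a point): Bystander, not to be disturbed: roll of white labels lying flat, diameter 84, 55 high (mm). This point is its centre, half-way up.
- glue_stick_mid (a point): Bystander, not to be disturbed: white glue stick standing upright, diameter 28, 85 high (mm). This point is its centre, half-way up.

How it is judged:
By the outcome, as a careful person would: the job done as asked, in the order asked, and still so for the second after the job is handed in, with the robot touching nothing.
It also fails if it takes over 61 s, if anything falls off the work surface, if the arm or the gripper's body presses on something with over 40 N, if the wrist force passes 120 N, or if a joint passes its speed limit or range.

## Working session

There is one attempt and no reset: what is moved stays moved. The work goes in short steps, Python scripts to look and compute and a shell command to move; the robot and the scene stay as the last step left them, time stands still between calls to the robot, and variables do not carry over. Pictures are saved under pics/ and viewed, and the job is handed in when it is done.

```bash
ls; mkdir -p pics; python3 - <<'E'
from station import robot
import cv2
s=robot.state();print({k:s[k] for k in('time','position','tcp_rot','wrist_force','opening')},robot.grip_depth)
for c in('side','top','wrist'):
    im=robot.read_camera(c);cv2.imwrite(f'pics/{c}0.png',im[:,:,::-1]);print(c,robot.camera_params(c))
E
```

```text
pics
{'time': 0.0, 'position': array([ 0.14127237, -0.58284681,  0.40383111]), 'tcp_rot': array([ 2.09576716,  0.25213911, -2.09617972]), 'wrist_force': array([1.61395981, 0.52477377, 0.17121441]), 'opening': 0.995168190893468} 0.1547
side {'K': array([[452.90596982,   0.        , 320.49276062],
       [  0.        , 452.90596982, 248.41608535],
       [  0.        ,   0.        ,   1.        ]]), 'origin': array([ 0.37909145, -0.626057  ,  0.87993813]), 'attitude': array([-2.35619255,  0.26658632, -0.11702398])}
top {'K': array([[482.80135324,   0.        , 320.61171287],
       [  0.        , 482.80135324, 242.12325494],
       [  0.        ,   0.        ,   1.        ]]), 'origin': array([0.39160263, 0.12266621, 1.38857339]), 'attitude': array([-2.15986427,  2.15928637, -0.11999563])}
wrist {'K': array([[404.32873534,   0.        , 317.61689061],
       [  0.        , 404.32873534, 237.02870098],
       [  0.        ,   0.        ,   1.        ]]), 'hand_eye': array([[-4.63196178e-04, -3.24493415e-01,  9.45887842e-01,
         3.11588263e-02],
       [ 9.99999638e-01,  5.25118232e-04,  6.69839901e-04,
         1.54183289e-03],
       [-7.14061588e-04,  9.45887810e-01,  3.24493054e-01,
        -8.25210402e-02],
       [ 0.00000000e+00,  0.00000000e+00,  0.00000000e+00,
         1.00000000e+00]])}
```

View pics/top0.png

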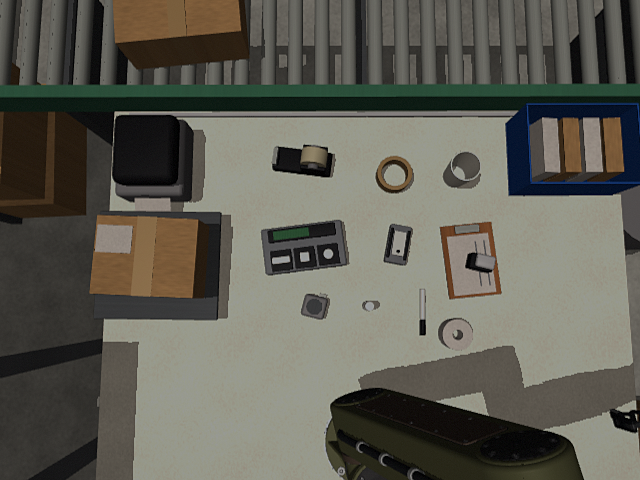

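View pics/side0.png

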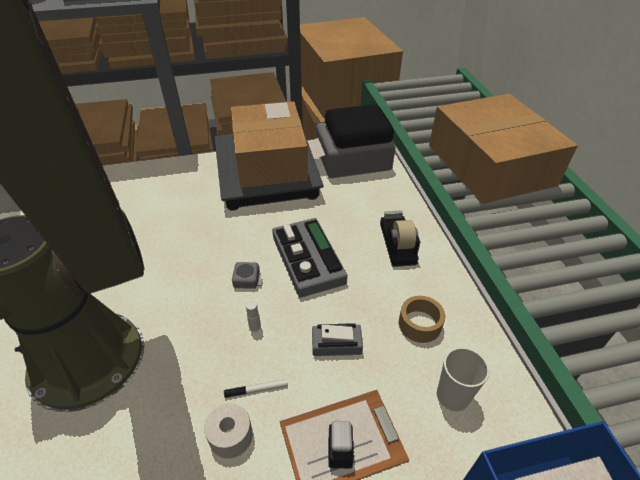

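View pics/wrist0.png

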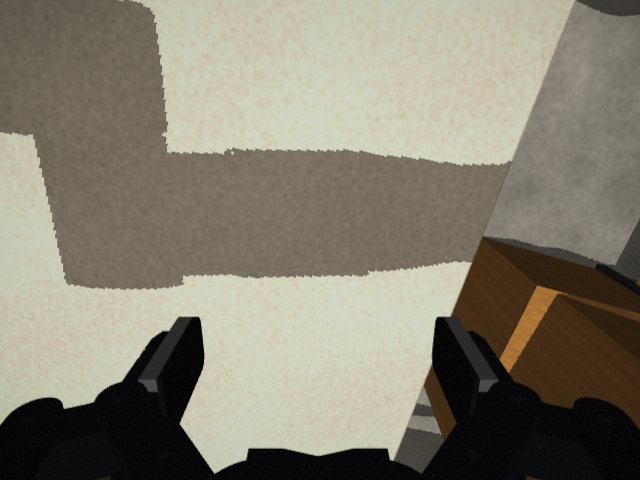

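```bash
cat > h.py <<'E'
from station import robot
import numpy as np, cv2
from scipy.spatial.transform import Rotation as R
def cam(c,st=None):
    p=robot.camera_params(c);K=p['K']
    if 'hand_eye' in p:
        s=st or robot.state();T=np.eye(4);T[:3,:3]=R.from_rotvec(s['tcp_rot']).as_matrix();T[:3,3]=s['position']
        T=T@p['hand_eye'];return K,T[:3,:3],T[:3,3]
    return K,R.from_rotvec(p['attitude']).as_matrix(),np.array(p['origin'])
def ray(c,px,z,st=None):
    K,Rm,o=cam(c,st);d=Rm@np.linalg.inv(K)@np.array([px[0],px[1],1.]);return (o+d*(z-o[2])/d[2])
E
python3 - <<'E'
from h import *
Z=dict(rocker_raised=.056,bar_key_top=.061,round_key_top=.061,square_key_top=.061,stamp_top=.084,switch_box=.035,console=.04,board=.006)
for n,z in Z.items():
    for c in('top','side'):
        for d in robot.boxes_of(c,n)[:2]:
            print(n,c,round(d['conf'],2),np.round(d['location'],1),np.round(ray(c,d['location'],z),4)[:2])
s=robot.state();print(s['time'],R.from_rotvec(s['tcp_rot']).as_matrix().round(3))
im=cv2.imread('pics/top0.png');a=cv2.resize(im[210:310,250:510],None,fx=3,fy=3,interpolation=cv2.INTER_CUBIC);cv2.imwrite('pics/z1.png',a)
im=cv2.imread('pics/side0.png');a=cv2.resize(im[210:480,220:420],None,fx=2.2,fy=2.2,interpolation=cv2.INTER_CUBIC);cv2.imwrite('pics/z2.png',a)
E
```

```text
rocker_raised top 0.61 [399.6 244.2] [ 0.5407 -0.0902]
rocker_raised top 0.61 [465.5 261.8] [ 0.4918 -0.2712]
rocker_raised side 0.92 [334.4 335.4] [ 0.536  -0.1037]
rocker_raised side 0.44 [462.5 376.8] [ 0.7613 -0.2547]
bar_key_top top 0.53 [419.8 314.6] [ 0.3476 -0.1408]
bar_key_top side 0.52 [290.3 233.3] [0.5002 0.2228]
round_key_top side 0.48 [305.4 268.2] [0.5138 0.0945]
round_key_top side 0.22 [254.1 387.7] [ 0.3535 -0.1881]
square_key_top top 0.61 [299.  254.6] [0.5112 0.1886]
stamp_top top 0.82 [483.9 258.1] [ 0.4997 -0.313 ]
stamp_top top 0.42 [302.2 239.7] [0.5499 0.179 ]
stamp_top side 0.85 [345.6 436.4] [ 0.4985 -0.3272]
switch_box top 0.74 [392.8 241.7] [ 0.5501 -0.0745]
switch_box side 0.91 [336.8 341.6] [ 0.5412 -0.1069]
console top 0.67 [300.4 237.9] [0.5603 0.186 ]
console side 0.76 [317.9 262.1] [0.5521 0.1262]
board top 0.95 [464.7 258.3] [ 0.5056 -0.284 ]
board side 0.77 [353.2 437.7] [ 0.5237 -0.3036]
0.95 [[ 0.     0.236 -0.972]
 [-0.    -0.972 -0.236]
 [-1.     0.    -0.   ]]
```

View pics/z1.png

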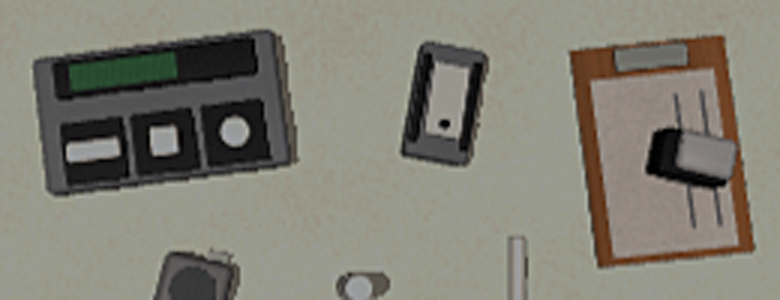

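View pics/z2.png

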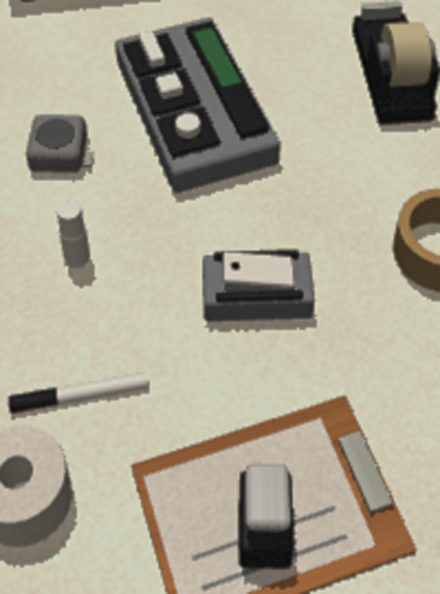

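```bash
python3 - <<'E'
from h import *
P=dict(dot=(.056,(445,124),(235,265)),bar=(.061,(92,150),(151,48)),sq=(.061,(165,140),(168,82)),rnd=(.061,(235,131),(186,123)),knob=(.084,(708,155),(268,488)),
padH=(.051,(452,65),(292,272)),boxA=(.035,(422,44),(308,253)),boxB=(.035,(404,157),(204,253)),boxC=(.035,(472,163),(205,293)),boxD=(.035,(488,52),(313,292)))
for n,(z,a,b) in P.items():
    a=((a[0]+.5)/3-.5+250,(a[1]+.5)/3-.5+210);b=((b[0]+.5)/2.2-.5+220,(b[1]+.5)/2.2-.5+210)
    # triangulate
    A=[];B=[]
    for c,p in(('top',a),('side',b)):
        K,Rm,o=cam(c);d=Rm@np.linalg.inv(K)@np.array([*p,1]);d/=np.linalg.norm(d);M=np.eye(3)-np.outer(d,d);A.append(M);B.append(M@o)
    print(n,np.round(ray('top',a,z)[:2],4),np.round(ray('side',b,z)[:2],4),np.linalg.solve(sum(A),sum(B)).round(4))
E
```

```text
dot [ 0.5217 -0.0854] [ 0.5227 -0.087 ] [ 0.5225 -0.0858  0.0541]
bar [0.4972 0.24  ] [0.4964 0.2305] [0.4979 0.2409 0.051 ]
sq [0.5064 0.1729] [0.5054 0.1703] [0.5063 0.1731 0.0581]
rnd [0.5148 0.1086] [0.5128 0.1033] [0.5145 0.1086 0.0552]
knob [ 0.491  -0.3174] [ 0.4938 -0.3174] [ 0.4923 -0.3175  0.0843]
padH [ 0.5774 -0.0937] [ 0.5763 -0.1041] [ 0.5794 -0.0959  0.0379]
boxA [ 0.5997 -0.0684] [ 0.6023 -0.0757] [ 0.6028 -0.0699  0.0262]
boxB [ 0.4928 -0.0498] [ 0.499  -0.0522] [ 0.4961 -0.0504  0.0325]
boxC [ 0.4872 -0.1133] [ 0.4899 -0.0986] [ 0.4866 -0.1101  0.0535]
boxD [ 0.592  -0.1305] [ 0.5939 -0.1211] [ 0.5906 -0.1283  0.047 ]
```

```bash
python3 -m inch '[[[0,0,0],0.94],[[0,0,0],0.94],[[0,0,0],0.94],[[0,0,0],0.94],[[0,0,0],0.94]]' -1; cat >> h.py <<'E'
def plan(x,y,tipz=None,off=.173):
    s=robot.state();Rm=R.from_rotvec(s['tcp_rot']).as_matrix();p=s['position'].copy()
    t=np.array([x,y,p[2] if tipz is None else tipz+off])
    print('q',s['q'].round(2),'t',round(s['time'],2),'F',s['wrist_force'].round(2),'op',round(float(s['opening']),3));print(Rm.round(3));print('tool shift units',(Rm.T@(t-p)/.025).round(2))
E
python3 -c "
from h import *
plan(.5195,-.085,.1)"
```

```text
time: 1.37
position: [0.1413, -0.5831, 0.4047]
tcp_rot: [-2.129, 0.188, 2.129]
wrist_force: [0.4, 0.1, 0.5]
opening: 0.299
q [-1.33  0.31 -0.05  1.21 -0.    1.99] t 1.37 F [0.44 0.1  0.51] op 0.299
[[ 0.    -0.175 -0.984]
 [-0.    -0.984  0.175]
 [-1.     0.    -0.   ]]
tool shift units [  5.27 -22.27 -11.39]
```

```bash
python3 -m inch '[[[0,0,0],-1],[[0,0,0],-1],[[0,0,0],-1],[[0,0,0],-1],[[0,0,0],-1],[[0,0,0],-1],[[0,0,0],-1],[[0,0,0],-1],[[0,0,0],-1],[[0,0,0],-1],[[0,0,0],-1],[[0,0,0],-1],[[0,0,0],-1],[[0,0,0],-1],[[0,0,0],-1],[[0,0,0],-1],[[0,0,0],-1],[[0,0,0],-1],[[0,0,0],-1],[[0,0,0],-1]]' -1
python3 -m inch '[[[0,0,0],-1],[[0,0,0],-1],[[0,0,0],-1],[[0,0,0],-1],[[0,0,0],-1],[[0,0,0],-1],[[0,0,0],-1],[[0,0,0],-1],[[0,0,0],-1],[[0,0,0],-1],[[0,0,0],-1],[[0,0,0],-1],[[0,0,0],-1],[[0,0,0],-1],[[0,0,0],-1],[[0,0,0],-1],[[0,0,0],0],[[0,0,0],0]]'
python3 -c "
from h import *
plan(.5195,-.085,.1)"
```

```text
time: 3.03
position: [0.1413, -0.5831, 0.4047]
tcp_rot: [1.204, 1.212, -1.204]
wrist_force: [0.4, 0.4, 0.2]
opening: -0.002
time: 4.53
position: [0.1413, -0.5831, 0.4047]
tcp_rot: [0.137, 1.566, -0.137]
wrist_force: [0.1, 0.7, -0.2]
opening: -0.002
q [-1.33  0.31 -0.05  1.21 -0.   -1.16] t 4.53 F [ 0.13  0.72 -0.15] op -0.002
[[-0.     0.174  0.985]
 [ 0.     0.985 -0.174]
 [-1.     0.    -0.   ]]
tool shift units [ 5.27 22.25 11.43]
```

```bash
python3 -m inch '[[[0.16,0.95,0.46],0],[[0.16,0.95,0.46],0],[[0.16,0.95,0.46],0],[[0.16,0.95,0.46],0],[[0.16,0.95,0.46],0],[[0.16,0.95,0.46],0],[[0.16,0.95,0.46],0],[[0.16,0.95,0.46],0],[[0.16,0.95,0.46],0],[[0.16,0.95,0.46],0],[[0.16,0.95,0.46],0],[[0.16,0.95,0.46],0],[[0.16,0.95,0.46],0],[[0.16,0.95,0.46],0],[[0.16,0.95,0.46],0],[[0.16,0.95,0.46],0],[[0.16,0.95,0.46],0],[[0.16,0.95,0.46],0],[[0.16,0.95,0.46],0],[[0.16,0.95,0.46],0]]'
python3 - <<'E'
from h import *
plan(.5195,-.085,.1)
im=robot.read_camera('wrist');cv2.imwrite('pics/w1.png',im[:,:,::-1])
E
```

```text
time: 6.2
position: [0.45, -0.1534, 0.3247]
tcp_rot: [0.137, 1.566, -0.137]
wrist_force: [0.5, -0.6, -0.5]
opening: -0.0
q [-0.33  0.13 -0.47  0.97 -0.   -0.15] t 6.2 F [ 0.51 -0.57 -0.53] op -0.0
[[ 0.     0.174  0.985]
 [-0.     0.985 -0.174]
 [-1.    -0.     0.001]]
tool shift units [2.07 3.18 2.26]
```

View pics/w1.png

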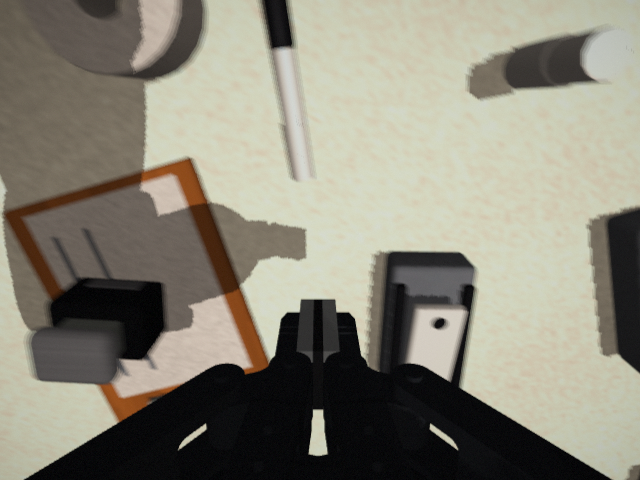

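```bash
python3 - <<'E'
from h import *
print(ray('wrist',(439,323),.056),ray('wrist',(78,355),.084))
for p in((415,307),(467,308)): print(ray('wrist',p,.058))
E
```

```text
[ 0.52338233 -0.08180062  0.056     ] [ 0.48961937 -0.30593103  0.084     ]
[ 0.50740469 -0.09686971  0.058     ]
[ 0.5139976  -0.06337202  0.058     ]
```

```bash
python3 -m inch '[[[0.2,0.8,0.56],0],[[0.4,0.8,0.57],0],[[0.5,0.8,0.57],0],[[0.5,0.8,0.56],0],[[0.5,0.06,0],0],[[0.5,0,0],0],[[0.5,0,0],0],[[0,0,0],0]]'
python3 - <<'E'
from h import *
plan(.5205,-.083,.056)
im=robot.read_camera('wrist');cv2.imwrite('pics/w2.png',im[:,:,::-1])
E
```

```text
time: 6.92
position: [0.5179, -0.0837, 0.2449]
tcp_rot: [0.137, 1.57, -0.136]
wrist_force: [-1.1, 0.1, -1.6]
opening: 0.003
q [-0.16  0.3  -0.46  0.82 -0.    0.01] t 6.92 F [-1.13  0.05 -1.6 ] op 0.003
[[-0.004  0.173  0.985]
 [ 0.001  0.985 -0.173]
 [-1.    -0.    -0.004]]
tool shift units [0.64 0.05 0.1 ]
```

View pics/w2.png

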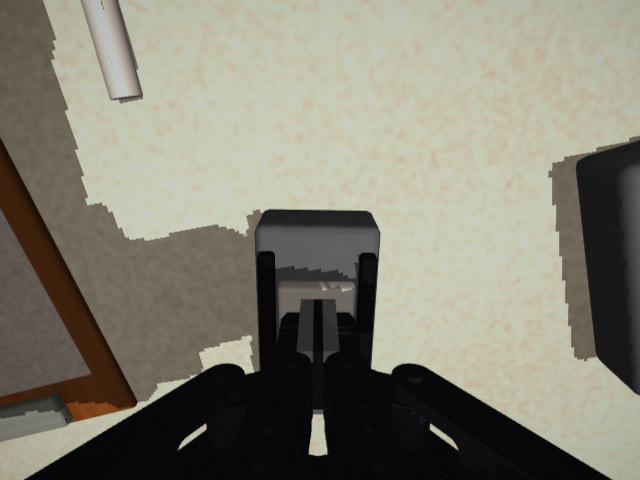

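```bash
python3 -m inch '[[[0.15,0,0.05],0],[[0.15,0,0.05],0],[[0.15,0,0],0],[[0.1,0,0],0],[[0.1,0,0],0],[[0.1,0,0],0],[[0.1,0,0],0],[[0.1,0,0],0],[[0.1,0,0],0],[[0,0,0],0],[[0,0,0],0]]'
python3 -c "
from h import *
plan(.5205,-.083,.046)"
```

```text
time: 7.88
position: [0.5209, -0.0843, 0.221]
tcp_rot: [0.135, 1.568, -0.135]
wrist_force: [-3.2, 1.2, 5.3]
opening: -0.001
q [-0.16  0.33 -0.48  0.77 -0.    0.01] t 7.88 F [-3.21  1.15  5.32] op -0.001
[[-0.001  0.172  0.985]
 [ 0.     0.985 -0.172]
 [-1.    -0.    -0.001]]
tool shift units [ 0.08  0.05 -0.03]
```

```bash
python3 -m inch '[[[0.06,0,0],0],[[0.06,0,0],0],[[0,0,0],0]]'; python3 -m inch '[[[0.06,0,0],0],[[0.06,0,0],0],[[0,0,0],0]]'
python3 -c "
from h import *
plan(.5205,-.083,.046)"
```

```text
time: 8.13
position: [0.5209, -0.0843, 0.2204]
tcp_rot: [0.135, 1.567, -0.135]
wrist_force: [-12.4, 2.4, 29.3]
opening: -0.003
time: 8.38
position: [0.5209, -0.0843, 0.2198]
tcp_rot: [0.135, 1.566, -0.135]
wrist_force: [-22.0, 2.0, 54.9]
opening: 0.0
q [-0.16  0.33 -0.48  0.76 -0.    0.01] t 8.38 F [-21.97   2.04  54.93] op 0.0
[[ 0.001  0.172  0.985]
 [-0.     0.985 -0.172]
 [-1.    -0.     0.001]]
tool shift units [ 0.03  0.05 -0.02]
```

```bash
python3 -m inch '[[[-0.2,0,0],0],[[-0.4,0,0],0],[[-0.5,0,0],0],[[-0.7,0,0],0],[[-0.7,0,0],0],[[-0.7,0,0],0],[[0,0,0],0]]'
python3 - <<'E'
from h import *
plan(.498,.240,.11)
im=robot.read_camera('side');cv2.imwrite('pics/s2.png',cv2.resize(im[190:390,230:430,::-1],None,fx=3,fy=3))
E
```

```text
time: 8.97
position: [0.5232, -0.0847, 0.2983]
tcp_rot: [0.135, 1.561, -0.136]
wrist_force: [0.3, -1.1, 0.2]
opening: 0.002
q [-0.16  0.25 -0.39  0.93  0.    0.01] t 8.97 F [ 0.27 -1.06  0.25] op 0.002
[[ 0.006  0.171  0.985]
 [-0.001  0.985 -0.171]
 [-1.     0.     0.006]]
tool shift units [ 0.59 12.62 -3.22]
```

View pics/s2.png

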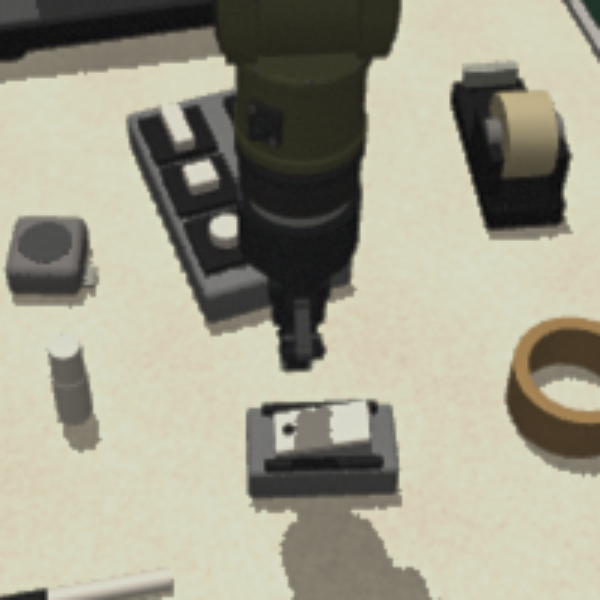

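```bash
python3 -m inch '[[[0,0.6,-0.25],0],[[0,0.85,-0.25],0],[[0,0.85,-0.25],0],[[0,0.85,-0.25],0],[[0,0.85,-0.25],0],[[0,0.85,-0.25],0],[[0,0.85,-0.25],0],[[0,0.85,-0.25],0],[[0,0.85,-0.25],0],[[0,0.85,-0.25],0],[[0,0.85,-0.25],0],[[0,0.85,-0.25],0],[[0,0.6,-0.2],0],[[0,0,0],0]]'
python3 - <<'E'
from h import *
plan(.498,.240,.11)
im=robot.read_camera('wrist');cv2.imwrite('pics/w3.png',im[:,:,::-1])
E
```

```text
time: 10.18
position: [0.4874, 0.1914, 0.2937]
tcp_rot: [0.133, 1.568, -0.132]
wrist_force: [0.9, -0.6, 0.6]
opening: -0.0
q [ 0.37  0.25 -0.4   0.92  0.    0.54] t 10.18 F [ 0.88 -0.56  0.63] op -0.0
[[-0.001  0.168  0.986]
 [ 0.001  0.986 -0.168]
 [-1.     0.    -0.001]]
tool shift units [0.43 1.99 0.09]
```

View pics/w3.png

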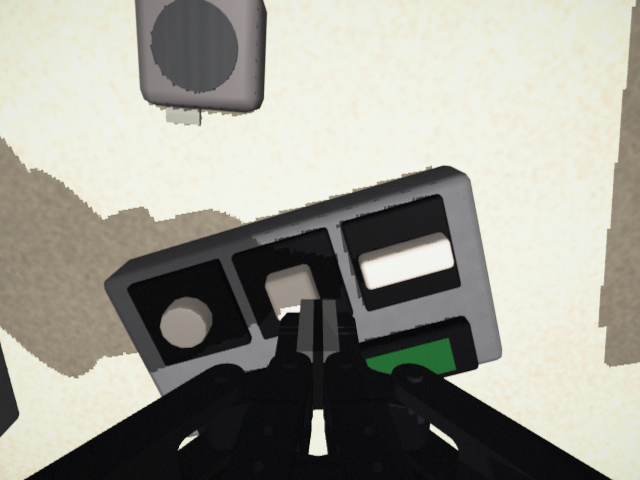

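```bash
python3 - <<'E'
from h import *
for n,p in(('bar',(406,262)),('sq',(290,285)),('rnd',(187,320))): print(n,ray('wrist',p,.061).round(4))
plan(.498,.2365,.07)
im=cv2.imread('pics/w3.png');cv2.imwrite('pics/w3z.png',im[160:380,100:500].repeat(2,0).repeat(2,1))
E
```

```text
bar [0.4942 0.2352 0.061 ]
sq [0.4971 0.171  0.061 ]
rnd [0.5088 0.1092 0.061 ]
q [ 0.37  0.24 -0.4   0.92 -0.    0.54] t 10.23 F [ 1.36 -0.23 -0.53] op -0.002
[[-0.001  0.169  0.986]
 [-0.001  0.986 -0.169]
 [-1.    -0.001 -0.001]]
tool shift units [2.03 1.9  0.1 ]
```

View pics/w3z.png

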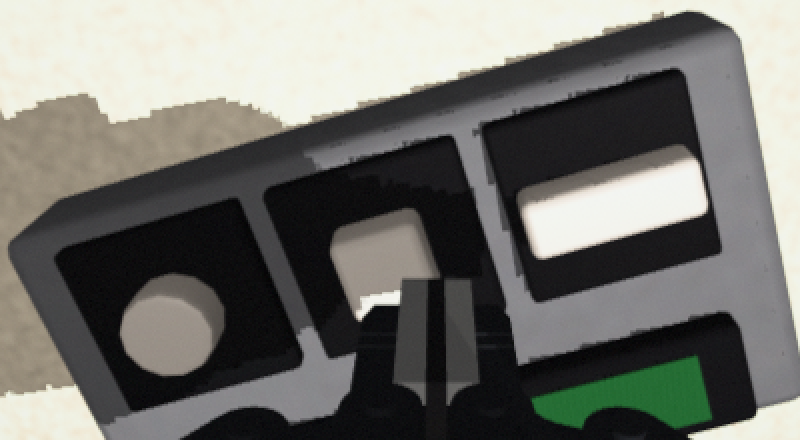

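```bash
python3 -m inch '[[[0,0.65,0.02],0],[[0,0.65,0.02],0],[[0.3,0.62,0.02],0],[[0.5,0,0],0],[[0.5,0,0],0],[[0.4,0,0],0],[[0.2,0,0],0],[[0,0,0],0]]'
python3 - <<'E'
from h import *
plan(.497,.237,.061)
im=robot.read_camera('wrist');cv2.imwrite('pics/w4.png',im[:,:,::-1])
print(ray('wrist',(0,0),.061))
E
```

```text
time: 10.9
position: [0.4971, 0.2359, 0.2457]
tcp_rot: [0.134, 1.569, -0.137]
wrist_force: [-0.6, -0.3, 0.5]
opening: -0.001
q [ 0.44  0.34 -0.4   0.84 -0.    0.62] t 10.9 F [-0.57 -0.3   0.46] op -0.001
[[-0.002  0.172  0.985]
 [-0.001  0.985 -0.172]
 [-1.    -0.002 -0.002]]
tool shift units [ 0.47  0.05 -0.01]
[0.36481581 0.14831512 0.061     ]
```

View pics/w4.png

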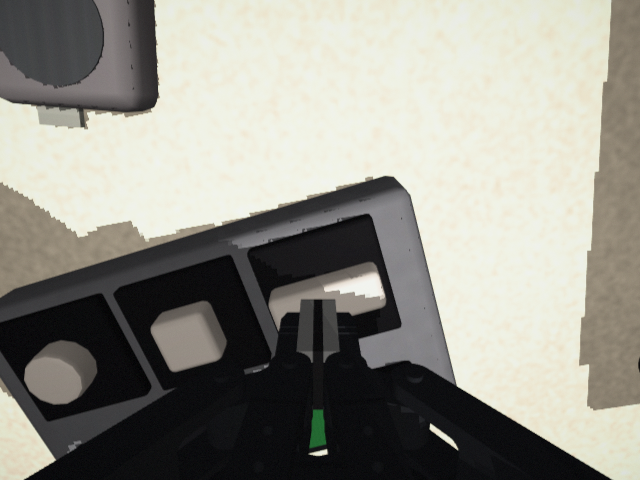

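```bash
python3 - <<'E'
from h import *
p=robot.camera_params('wrist');H=np.linalg.inv(p['hand_eye'])
for t in((.173,0,0),(.173,0,-.011),(.173,0,.011),(.173+.0117,0.0,0),):
    v=p['K']@(H@np.array([*t,1]))[:3];print(t,v[:2]/v[2])
print(ray('wrist',(328,303),.061))
E
```

```text
(0.173, 0, 0) [322.30979539 320.94546118]
(0.173, 0, -0.011) [322.4360516  296.20255334]
(0.173, 0, 0.011) [322.18900438 344.61733246]
(0.18469999999999998, 0.0, 0) [322.02010062 306.65965478]
[0.49637814 0.23859986 0.061     ]
```

```bash
python3 -m inch '[[[0.2,0.08,0],0],[[0.15,0,0],0],[[0.1,0,0],0],[[0.08,0,0],0],[[0.08,0,0],0],[[0.06,0,0],0],[[0,0,0],0],[[0,0,0],0]]'
python3 -c "
from h import *
plan(.497,.2375,.055)"
```

```text
time: 11.62
position: [0.498, 0.2381, 0.2307]
tcp_rot: [0.135, 1.567, -0.135]
wrist_force: [-0.4, 0.5, -0.0]
opening: 0.001
q [ 0.45  0.36 -0.41  0.8  -0.    0.62] t 11.62 F [-0.44  0.49 -0.05] op 0.001
[[ 0.     0.172  0.985]
 [ 0.     0.985 -0.172]
 [-1.     0.     0.   ]]
tool shift units [ 0.11 -0.03 -0.03]
```

```bash
python3 -m inch '[[[0.05,0,0],0],[[0.05,0,0],0],[[0,0,0],0]]';python3 -m inch '[[[0.05,0,0],0],[[0.05,0,0],0],[[0,0,0],0]]'
python3 -c "
from h import *
plan(.497,.2375,.055)"
```

```text
time: 11.87
position: [0.498, 0.2381, 0.2284]
tcp_rot: [0.135, 1.566, -0.135]
wrist_force: [-1.0, -1.3, 2.6]
opening: 0.0
time: 12.12
position: [0.498, 0.2381, 0.228]
tcp_rot: [0.136, 1.566, -0.135]
wrist_force: [-7.3, -2.9, 22.4]
opening: -0.002
q [ 0.45  0.36 -0.41  0.8  -0.    0.62] t 12.12 F [-7.28 -2.95 22.36] op -0.002
[[ 0.001  0.172  0.985]
 [ 0.     0.985 -0.172]
 [-1.     0.001  0.001]]
tool shift units [-0.   -0.03 -0.04]
```

```bash
python3 -m inch '[[[0.04,0,0],0],[[0,0,0],0],[[-0.2,0,0],0],[[-0.4,0,0],0],[[-0.5,0,0],0],[[-0.6,0,0],0],[[0,-0.3,0.1],0],[[0,-0.8,0.1],0],[[0,-0.8,0.03],0],[[0,-0.8,0.03],0],[[0,0,0],0]]'
python3 - <<'E'
from h import *
plan(.513,.1075,.09)
im=robot.read_camera('wrist');cv2.imwrite('pics/w5.png',im[:,:,::-1])
im=robot.read_camera('side');cv2.imwrite('pics/s5.png',cv2.resize(im[190:340,230:380,::-1],None,fx=4,fy=4))
E
```

```text
time: 13.03
position: [0.4918, 0.1675, 0.2663]
tcp_rot: [0.136, 1.568, -0.139]
wrist_force: [-1.0, -0.5, -0.6]
opening: 0.002
q [ 0.33  0.27 -0.45  0.86 -0.    0.5 ] t 13.03 F [-1.   -0.48 -0.56] op 0.002
[[-0.002  0.174  0.985]
 [-0.002  0.985 -0.174]
 [-1.    -0.003 -0.001]]
tool shift units [ 0.14 -2.22  1.25]
```

View pics/w5.png

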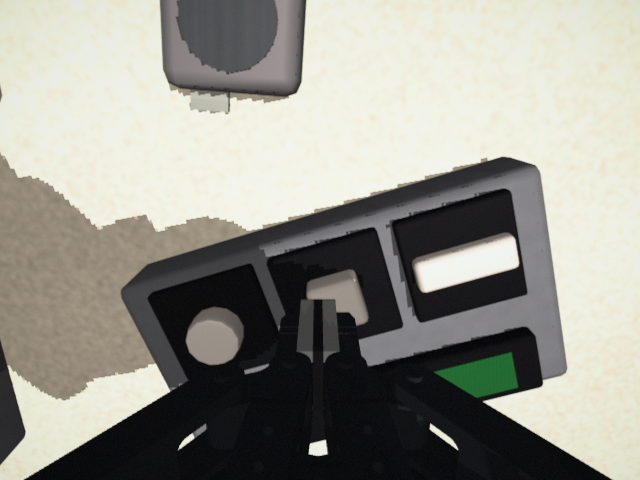

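View pics/s5.png

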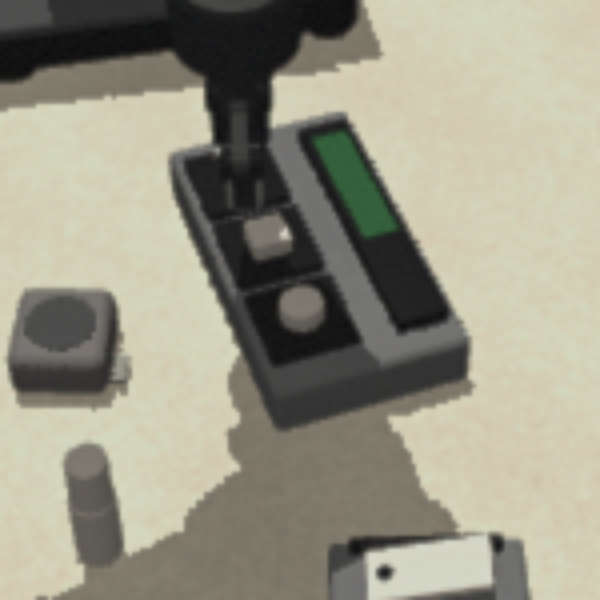

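```bash
python3 - <<'E'
from h import *
print(ray('wrist',(212,340),.061))
E
python3 -m inch '[[[0,-0.5,0.25],0],[[0,-0.7,0.4],0],[[0,-0.7,0.4],0],[[0,-0.3,0.2],0],[[0.2,0,0],0],[[0.4,0,0],0],[[0.2,0,0],0],[[0,0,0],0]]'
python3 - <<'E'
from h import *
plan(.513,.1075,.061)
im=robot.read_camera('wrist');cv2.imwrite('pics/w6.png',im[:,:,::-1])
E
```

```text
[0.51305629 0.1106254  0.061     ]
time: 13.8
position: [0.5129, 0.1117, 0.2452]
tcp_rot: [0.134, 1.57, -0.135]
wrist_force: [-0.6, 0.6, 0.3]
opening: 0.001
q [ 0.21  0.3  -0.46  0.82  0.    0.39] t 13.8 F [-0.61  0.62  0.3 ] op 0.001
[[-0.003  0.17   0.985]
 [-0.     0.985 -0.17 ]
 [-1.    -0.001 -0.003]]
tool shift units [ 0.45 -0.16  0.03]
```

View pics/w6.png

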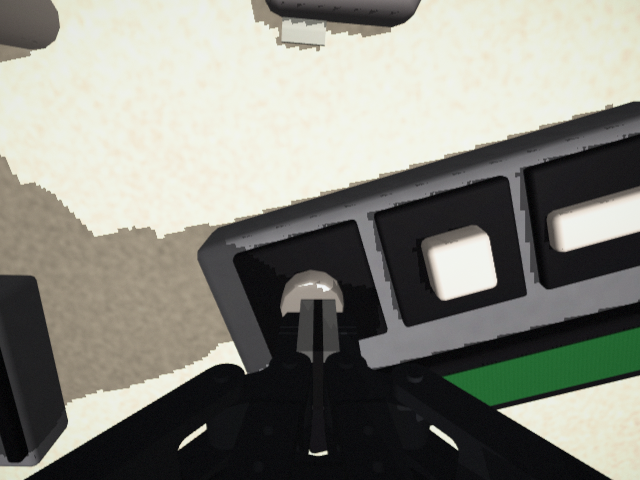

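```bash
python3 -m inch '[[[0.2,-0.1,0],0],[[0.15,0,0],0],[[0.1,0,0],0],[[0.08,0,0],0],[[0.08,0,0],0],[[0.05,0,0],0],[[0,0,0],0]]'; python3 -m inch '[[[0.05,0,0],0],[[0.04,0,0],0],[[0,0,0],0],[[0,0,0],0]]'
```

```text
time: 14.43
position: [0.5136, 0.1086, 0.2307]
tcp_rot: [0.136, 1.567, -0.135]
wrist_force: [-2.1, -0.2, 3.0]
opening: -0.0
time: 14.77
position: [0.5136, 0.1086, 0.2285]
tcp_rot: [0.135, 1.567, -0.135]
wrist_force: [-1.9, -0.2, 3.7]
opening: -0.002
```

```bash
python3 -m inch '[[[0.05,0,0],0],[[0.03,0,0],0],[[0,0,0],0],[[0,0,0],0]]'
```

```text
time: 15.1
position: [0.5136, 0.1086, 0.2282]
tcp_rot: [0.136, 1.566, -0.135]
wrist_force: [-8.8, -1.1, 21.5]
opening: 0.003
```

```bash
python3 -m inch '[[[-0.15,0,0],0],[[-0.25,0,0],0],[[-0.5,0,0],0],[[-0.8,0,0],0],[[-0.9,0,0],0],[[-0.9,0,0],0],[[0,0,0],0]]'
python3 - <<'E'
from h import *
plan(.491,-.317,.14)
im=robot.read_camera('wrist');cv2.imwrite('pics/w7.png',im[:,:,::-1])
E
```

```text
time: 15.68
position: [0.5158, 0.1087, 0.3183]
tcp_rot: [0.137, 1.559, -0.134]
wrist_force: [0.5, -0.9, 0.3]
opening: 0.004
q [ 0.21  0.23 -0.37  0.97 -0.    0.38] t 15.68 F [ 0.55 -0.92  0.34] op 0.004
[[ 0.007  0.172  0.985]
 [ 0.001  0.985 -0.172]
 [-1.     0.002  0.007]]
tool shift units [  0.19 -16.95   1.95]
```

View pics/w7.png

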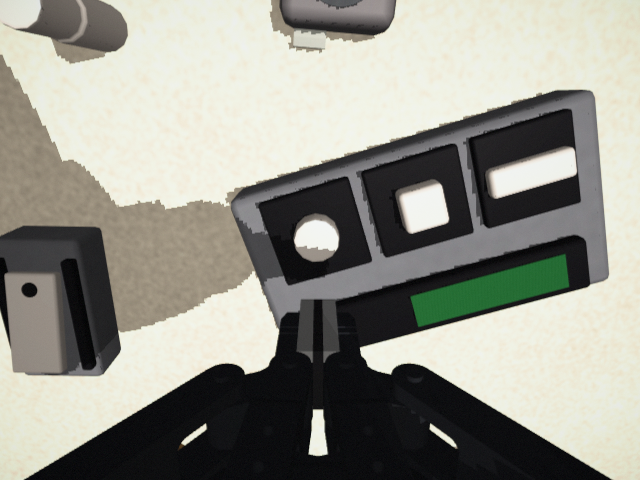

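```bash
python3 -m inch '[[[0,-0.5,0.1],0],[[0,-0.9,0.1],0],[[0,-0.9,0.1],0],[[0,-0.9,0.1],0],[[0,-0.9,0.1],0],[[0,-0.9,0.1],0],[[0,-0.9,0.1],0],[[0,-0.9,0.1],0],[[0,-0.9,0.1],0],[[0,-0.9,0.1],0],[[0,-0.9,0.1],0],[[0,-0.9,0.1],0],[[0,-0.9,0.1],0],[[0,-0.9,0.1],0],[[0,-0.9,0.1],0],[[0,-0.9,0.1],0],[[0,-0.8,0.1],0],[[0,-0.5,0.1],0],[[0,0,0],0],[[0,0,0],0]]'
python3 - <<'E'
from h import *
plan(.491,-.317,.11)
im=robot.read_camera('wrist');cv2.imwrite('pics/w8.png',im[:,:,::-1])
for d in robot.regions_of('wrist','stamp_top')[:1]: print(d['conf'],d['location'],ray('wrist',d['location'],.084))
im=robot.read_camera('side');cv2.imwrite('pics/s8.png',cv2.resize(im[190:480,200:430,::-1],None,fx=2,fy=2))
E
```

```text
time: 17.4
position: [0.4919, -0.2765, 0.313]
tcp_rot: [0.137, 1.568, -0.136]
wrist_force: [1.0, -0.5, -0.2]
opening: 0.001
q [-0.51  0.3  -0.28  0.99  0.   -0.34] t 17.4 F [ 0.97 -0.49 -0.22] op 0.001
[[-0.001  0.173  0.985]
 [ 0.001  0.985 -0.173]
 [-1.     0.001 -0.001]]
tool shift units [ 1.2  -1.6   0.24]
0.93 [242.7, 271.7] [ 0.48827267 -0.31710269  0.084     ]
```

View pics/w8.png

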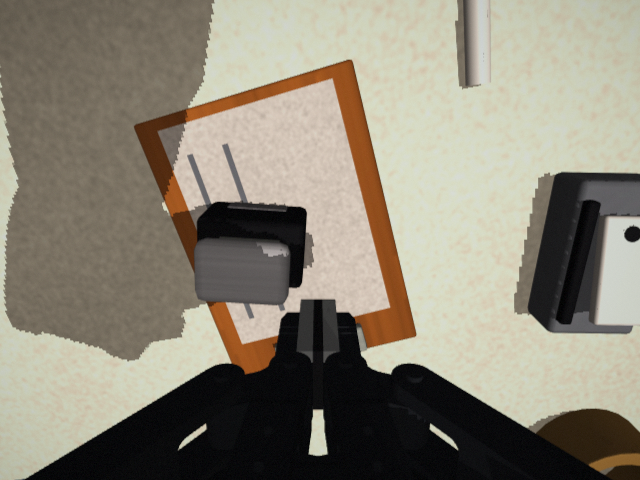

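View pics/s8.png

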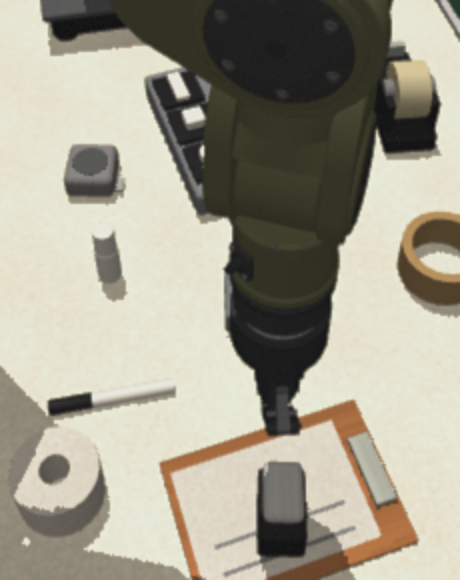

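```bash
python3 -m inch '[[[0,-0.4,0.05],0],[[0,-0.5,0.05],0],[[0,-0.5,0.05],0],[[0.2,-0.2,0.05],0],[[0.4,0,0],0],[[0.4,0,0],0],[[0.3,0,0],0],[[0.2,0,0],0],[[0.1,0,0],0],[[0,0,0],0]]'
python3 - <<'E'
from h import *
plan(.490,-.317,.084)
im=robot.read_camera('wrist');cv2.imwrite('pics/w9.png',im[:,:,::-1])
for d in robot.regions_of('wrist','stamp_top')[:1]: print(d['conf'],d['location'],ray('wrist',d['location'],.084))
E
```

```text
time: 18.38
position: [0.4902, -0.3158, 0.2729]
tcp_rot: [0.136, 1.568, -0.134]
wrist_force: [-0.1, -0.1, -0.1]
opening: -0.001
q [-0.57  0.37 -0.28  0.92  0.   -0.4 ] t 18.38 F [-0.13 -0.07 -0.07] op -0.001
[[-0.001  0.171  0.985]
 [ 0.001  0.985 -0.171]
 [-1.     0.001 -0.002]]
tool shift units [ 0.64 -0.05 -0.  ]
0.69 [306.0, 287.3] [ 0.48307762 -0.32180844  0.084     ]
```

View pics/w9.png

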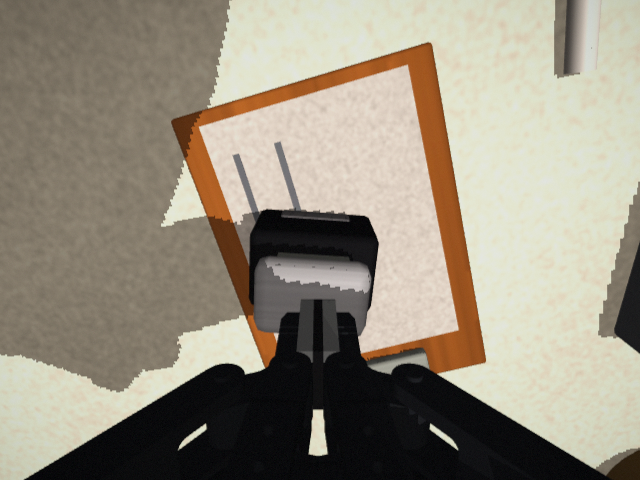

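```bash
python3 -m inch '[[[0.2,-0.12,-0.03],0],[[0.2,0,0],0],[[0.1,0,0],0],[[0.06,0,0],0],[[0.06,0,0],0],[[0.06,0,0],0],[[0,0,0],0]]'; python3 -m inch '[[[0.07,0,0],0],[[0.07,0,0],0],[[0.07,0,0],0],[[0.07,0,0],0],[[0,0,0],0]]'
python3 -c "
from h import *
plan(.490,-.3185,.074)"
```

```text
time: 19.07
position: [0.4893, -0.3191, 0.2569]
tcp_rot: [0.135, 1.567, -0.135]
wrist_force: [-1.3, -0.3, 1.1]
opening: -0.001
time: 19.48
position: [0.4893, -0.3191, 0.2499]
tcp_rot: [0.135, 1.566, -0.135]
wrist_force: [-2.1, 0.4, 6.1]
opening: -0.004
q [-0.58  0.39 -0.31  0.87 -0.   -0.41] t 19.48 F [-2.14  0.39  6.08] op -0.004
[[ 0.     0.172  0.985]
 [-0.     0.985 -0.172]
 [-1.    -0.     0.   ]]
tool shift units [0.12 0.03 0.02]
```

```bash
python3 -m inch '[[[0.05,0,0],0],[[0.05,0,0],0],[[0,0,0],0],[[0,0,0],0]]';python3 -m inch '[[[0.03,0,0],0],[[0.02,0,0],0],[[0,0,0],0],[[0,0,0],0]]'
```

```text
time: 19.82
position: [0.4893, -0.3191, 0.2478]
tcp_rot: [0.135, 1.566, -0.135]
wrist_force: [-3.0, 1.2, 5.8]
opening: 0.001
time: 20.15
position: [0.4893, -0.3192, 0.2474]
tcp_rot: [0.135, 1.566, -0.136]
wrist_force: [-4.2, 3.2, 12.8]
opening: -0.002
```

```bash
python3 -m inch '[[[0.03,0,0],0],[[0,0,0],0],[[0,0,0],0]]'
```

```text
time: 20.4
position: [0.4894, -0.3192, 0.2473]
tcp_rot: [0.135, 1.565, -0.136]
wrist_force: [-4.9, 3.4, 17.1]
opening: -0.003
```

Hard stop reached; rise gently.

```bash
python3 -m inch '[[[-0.08,0,0],0],[[-0.12,0,0],0],[[-0.15,0,0],0],[[-0.2,0,0],0],[[-0.4,0,0],0],[[-0.7,0,0],0],[[-0.9,0,0],0],[[-0.9,0,0],0],[[0,-0.6,-0.6],0],[[0,-0.9,-0.4],0],[[0,-0.9,0],0],[[0,-0.9,0],0],[[0,-0.9,0],0],[[0,-0.9,0],0],[[0,-0.6,0],0],[[0,0,0],0]]'
python3 - <<'E'
from h import *
print(robot.state()['wrist_force'],robot.state()['time'])
im=robot.read_camera('wrist');cv2.imwrite('pics/w10.png',im[:,:,::-1])
im=robot.read_camera('top');cv2.imwrite('pics/t10.png',cv2.resize(im[210:350,250:510,::-1],None,fx=3,fy=3,interpolation=cv2.INTER_CUBIC))
im=robot.read_camera('side');cv2.imwrite('pics/s10.png',cv2.resize(im[200:480,200:480,::-1],None,fx=2.1,fy=2.1,interpolation=cv2.INTER_CUBIC))
E
```

```text
time: 21.73
position: [0.4397, -0.4578, 0.3318]
tcp_rot: [0.136, 1.566, -0.138]
wrist_force: [0.6, 0.8, 0.7]
opening: -0.001
[0.63757188 0.8444732  0.69355999] 21.7333
```

View pics/t10.png

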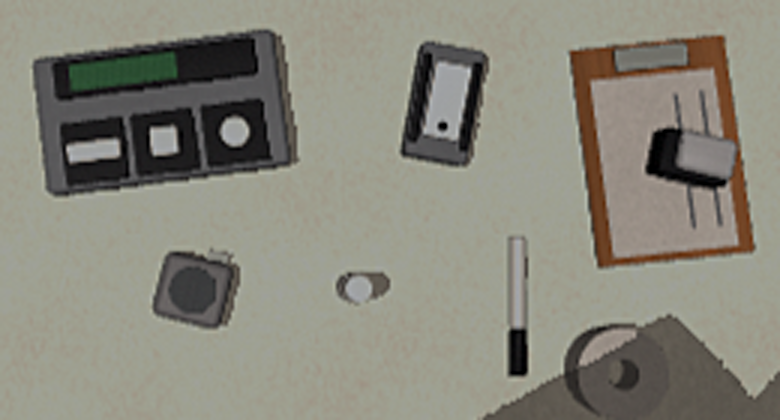

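View pics/s10.png

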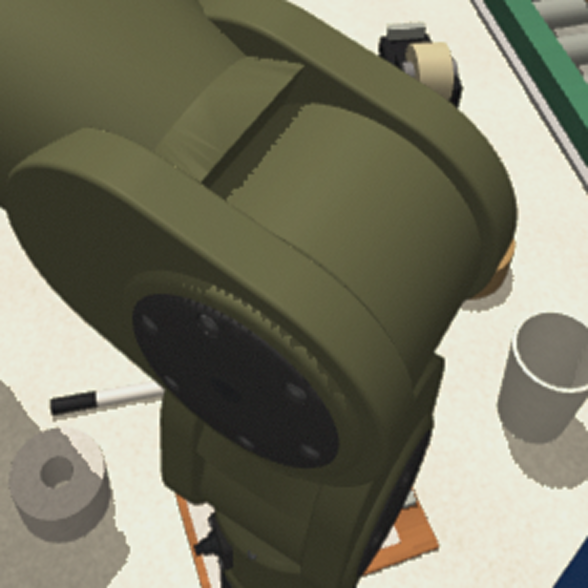

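```bash
python3 -c "
from station import robot
print(robot.close_job())"
```

```text
the job is handed in; nothing more can be done
None
```

I made all four presses in the order asked and handed the job in at about 22 s, well under the 61 s limit. The closing call gives no verdict.

| Press | Force at the stop | Check afterwards |
|---|---|---|
| Rocker, marked half | about 55 N | Side picture shows it tilted the other way |
| Bar key | about 22 N, with a slightly deeper final nudge I did not read out | Stays visibly down in the wrist picture |
| Round key | about 21 N, at the same depth as the bar key | Released; I could not measure its return |
| Stamp knob | about 17 N, about 10 mm down | Released gently; stamp in the same place in the top picture |

- **Pushed harder than needed:** the 55 N on the rocker came from the fingertips against its stop. It stayed under the 120 N wrist limit.
- **Other things:** the square key was not touched. In the last top picture the tape measure, marker, glue stick and label roll stand where they were, and the gripper is clear of the scene.
- **Not confirmed:** the round key and the knob each look as they did at the start in the top picture, but its resolution is too low to confirm the last few millimetres. The last side picture was mostly blocked by the arm, so it added little. The parcel and dispenser were not compared in the final pictures.
- **Disagreement between measurements:** for the bar key, the first side-camera position was about 10 mm off the top camera's. The wrist pictures agreed better with the top camera, so I used those.

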